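Check the shuttle's limit switch, then send a specimen

ROBOT

A 6-joint arm with a two-finger parallel gripper is mounted at the origin on a cart in front of the work surface, level with it; the furniture and walls round the work are solid. World frame = base frame: x ahead of the robot, y to its left, z up, the work surface at z = 0. Lengths are in m, angles in rad, forces in N, time in s.
With the tool pointing down it reaches from about 0.3 to 0.875 m from the base axis. Payload 4.2 kg.
Tool frame: the origin (TCP) lies midway between the tips of the shut fingers; the grasp point (between the pads) lies 19 mm behind it; z points along the fingers, y is the direction in which the jaws open and shut (so a half turn about z gives the same grasp; the last joint's range is limited). The gripper opens to 85 mm and grips with 20 to 120 N. Pads are 22 mm wide; open, the fingers measure 114 mm over their backs; the gripper's body (76 mm by 85 mm) begins 54 mm behind the grasp point. The pads swing forward as they close: fully open they stand 13 mm farther back than shut.
Start: joints at [1.155, 0.32, 1.565, -0, 1.257, -0.02], TCP at [0.222, 0.531, 0.231] pointing down, gripper open.
Joint ranges: [-3.11, 3.11], [-0.84, 2.01], [0.21, 2.61], [-1.34, 4.49], [0.05, 2.63], [-2.56, 2.56]. Speed limits (rad/s): [2.57, 2.57, 3.14, 3.14, 3.14, 3.14].

INTERFACE

Orientations are given as a rotation vector (axis times angle).
In Python, from workcell import manip, hand, kinematics, vision, order, readout gives the robot as it stands. Calls block until the motion is done:
- manip.goto(position, orientation): joint-space move of the TCP to a pose.
- manip.move_straight(position, rot=None, v=0.15, max_force=None): straight line of the TCP; rot=None keeps the orientation; v is the mean speed in m/s. With max_force (N) it stops when the force on the tool has changed by that much, and returns True; else False.
- manip.move_j(angles): joint-space move.
- hand.move_gripper(opening, squeeze=None): finger opening in m; squeeze is the grip in N (None keeps the last); returns when the fingers have stopped.
- manip.dwell(seconds).
- kinematics.solve_ik(position, orientation): joint angles nearest the present ones, or None.
- vision.get_image(name): name is "scene" or "top"; returns the picture (480x640x3 uint8, blue, green, red); there is no depth.
- vision.camera_params(name): a dict with "mtx" (3x3 intrinsics, pixels), "k1" (the pictures are not rectified: a ray, as slopes to the right and down, at radius r is drawn at 1 + k1 r^2 times it, then the intrinsics apply), "extrinsics" (4x4, takes a point from camera to world coordinates). Camera axes: x right, y down, z forward; pixel columns grow to the right and rows downward; lengths in m; the calibration is good to about 2 mm. A picture is of the moment at which its call begins. camera_params takes no time and is no camera call.
A pose or a line that the arm cannot do raises manip.IKError and nothing moves.
- order.sign_off(): hands the job in, once; it reports no verdict.
Readings, each from a call of its own:
- readout.get_clock(): time.
- readout.get_joint_pos(): joint angles.
- readout.get_qd(): joint speeds.
- readout.get_tau(): joint torques, N m.
- readout.get_position(): TCP position.
- readout.get_tool_rot(): TCP orientation.
- readout.get_wrist_force(): force on the tool from outside, world axes, zero at the start.
- readout.get_ft_torque(): the same for the moment, N m.
- readout.get_finger_gap(): finger opening in m.
Only numpy, scipy, OpenCV 4.12 (cv2) and the standard library are available. Lean on these libraries where they do the work, as an engineer would, in place of code of your own. Each camera call takes 0.05 s, during which the arm holds its last target.

TASK

Check the specimen shuttle's limit switch: reach in under the hood and push its roller arm sideways to the right, well past the red trip mark (about 35 degrees from upright), keep it there half a second and let it spring back. Then set the red-lidded cup down in the shuttle's nest without dropping it, and push the shuttle by its white tab steadily to the right, fully home against its stop, so that its cam holds the arm tripped; do not slam it. Leave the yellow-lidded cups where they stand.

Things in the scene. Friction and masses are not known exactly. Their poses are not given: they have to be found in the camera images.
- dock: Fixed aluminium shuttle dock, base 12 mm thick. Origin: underside, on the lane's centre line; x points away from the robot, y left along the lane, z up; turned up to 0.12 rad about z. Base: lane x -50 to 50, y -135 to 170 mm; hooded switch bay at its right end x -100 to 80, y -135 to 10 mm.
- hood_front (a point): Middle of the lower front edge of the white hood over the switch bay, 190 mm up. The hood is a plate 115 mm along the dock's y, reaching 160 mm back (+x), 16 mm thick, carried by a rear wall, open at front and ends. It keeps a tool that points straight down off the roller: lean the tool 40 to 45 degrees, fingers pointing forward and down, and reach in from the front.
- switch_body (a point): Centre of the top of the yellow switch housing, 54 mm up, in front of the lane: 26 mm (dock x) by 34 mm (dock y). White dial with red trip mark (0.48 rad) on its front; the roller arm stands behind it.
- roller_arm (a joint): Angle of the limit switch's roller arm, rad: 0 = upright (rest), grows as it swings right (dock's -y); trips at 0.45, ends at 1.05. Pivots about the dock's x direction, at dock x -60, y -57, z 37 mm. A light spring (about 0.2 to 1.2 N at the roller) returns it to 0. A black pointer on the dial turns with it.
- roller (a point): Centre of the black roller on the arm's free end, 42 mm from the pivot: 18 mm in diameter, 13 mm long along the dock's x; at rest at dock x -51, y -57, z 79 mm. The 5 x 10 mm steel arm runs down its front side. Push the roller from its left side to the dock's -y: 25 mm of roller travel gives about 0.64 rad.
- shuttle (a joint): Travel of the blue shuttle, m: 0 = left end (loading), grows to the right (dock's -y), 0.100 = home against the stop; starts at 0 to 0.015. About 3 N moves it; it stays where left. From 0.073 its cam pushes the roller, at 0.091 the arm trips, at 0.100 it stands at 0.70 rad. Cam: steel post 12 x 14 mm, 50 mm in front (-x) and 43 mm right (-y) of the nest's centre, top 87 mm up.
- nest (a point): Centre of the nest's floor on the shuttle, 28 mm above the work surface: a square recess 60 x 60 mm wide, its walls 5 mm thick and 10 mm high. Moves with the shuttle; axes as the dock's. At shuttle 0 it lies at dock x 0, y 75 mm.
- tab (a point): Middle of the top edge of the shuttle's white push tab, 69 mm above the work surface, 94 mm to the left (+y) of the nest's centre: an upright plate 60 mm wide (dock x), 10 mm thick (dock y), 52 mm tall. Push its left face towards the dock's -y.
- red_cup: Loose specimen cup with a red lid, 74 mm tall, about 60 g (mass varies); body 52 mm in diameter at the foot, 60 mm under the lid; lid 65 mm in diameter, from 60 to 74 mm up. Origin: centre of its underside, z up. Stands on the work surface left of the dock, at either of two places about 120 mm apart; a yellow-lidded cup stands at the other.
- yellow_cup_1: Yellow-lidded cup of the same size, loose; a bystander to leave alone. Origin: centre of its underside. Stands left of the dock, in the same row as the red-lidded cup. A tall white analyser (about 0.4 m high, its front at about x = 0.48 m, to the left of y = 0.14 m) stands behind the left cup: keep the arm clear of it when swinging across.
- yellow_cup_2: Another yellow-lidded cup of the same size, loose, to the right of the dock; a bystander to leave alone. Origin: centre of its underside.

How it is judged:
By the outcome, as a careful person would: the job done as asked, in the order asked, and still so for the second after the job is handed in, with the robot touching nothing.
It also fails if it takes over 72 s, if anything falls off the work surface, if the arm or the gripper's body presses on something with over 40 N, if the wrist force passes 120 N, or if a joint passes its speed limit or range.

## Working session

There is one attempt and no reset: what is moved stays moved. The work goes in short steps, each a Python script; the robot and the scene stay as the last script left them, time stands still between calls to the robot, and variables do not carry over. Pictures are saved under pics/ and viewed, and the job is handed in when it is done.

```bash
ls; mkdir -p pics
python3 - <<'E'
from workcell import vision,readout
import cv2
for n in("scene","top"):
    cv2.imwrite(f"pics/{n}0.png",vision.get_image(n)); p=vision.camera_params(n); print(n,p)
print(readout.get_clock(),readout.get_tool_rot(),readout.get_wrist_force(),readout.get_finger_gap())
E
```

```text
pics
scene {'mtx': array([[461.84510675,   0.        , 309.3432114 ],
       [  0.        , 461.84510675, 243.6530863 ],
       [  0.        ,   0.        ,   1.        ]]), 'k1': -0.12188139112815484, 'extrinsics': array([[ 0.94088903, -0.18973628,  0.28058505,  0.11679259],
       [-0.33859786, -0.50509008,  0.79387373, -1.09769435],
       [-0.00890592, -0.84195258, -0.53947802,  0.74953999],
       [ 0.        ,  0.        ,  0.        ,  1.        ]])}
top {'mtx': array([[529.70689926,   0.        , 320.06983466],
       [  0.        , 529.70689926, 232.67198848],
       [  0.        ,   0.        ,   1.        ]]), 'k1': -0.09963968071668378, 'extrinsics': array([[-0.02406033, -0.95219999,  0.30452631,  0.04247524],
       [-0.99968972,  0.02095174, -0.01347212, -0.20516977],
       [ 0.0064478 , -0.30475597, -0.95240865,  1.31486353],
       [ 0.        ,  0.        ,  0.        ,  1.        ]])}
0.1 [-6.17564358e-01 -3.07994416e+00  2.50991062e-03] [-0.86433594  0.02061283  0.16923597] 0.08540981647195539
```

View pics/scene0.png

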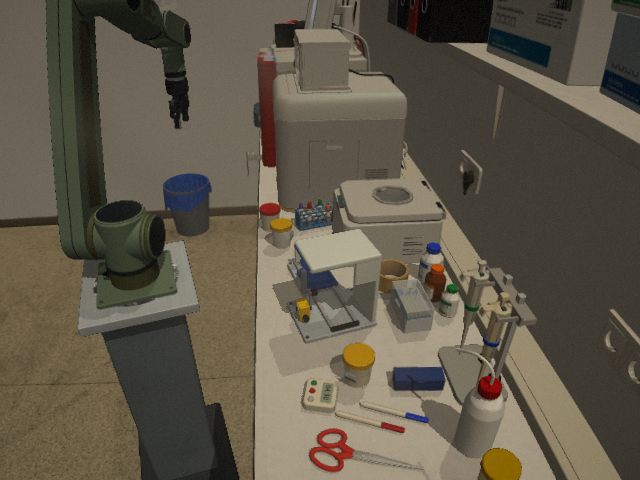

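View pics/top0.png

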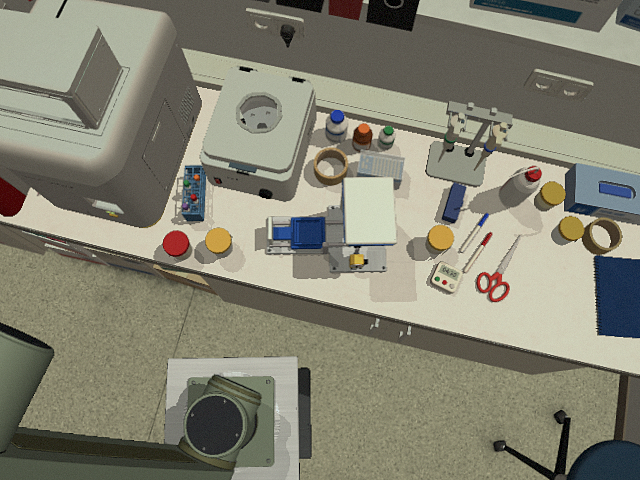

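The scene view shows the hooded dock near (335,285), the red cup at (270,212) and a yellow cup at (281,230). In the top view the red lid is at (176,243), the yellow lids at (218,240) and (440,238), the tab at the shuttle's left end near (272,232), and the hood at (369,210).

```bash
cat > h.py <<'E'
import numpy as np,cv2
from workcell import vision
P={n:vision.camera_params(n) for n in("scene","top")}
def ray(n,uv):
    p=P[n]; K=p["mtx"]; 
    d=cv2.undistortPoints(np.array([[uv]],float),K,np.array([p["k1"],0,0,0.]))[0,0]
    # forward model: x_d = x(1+k1 r^2), same as OpenCV
    E=p["extrinsics"]; return E[:3,3],E[:3,:3]@np.array([d[0],d[1],1])
def plane(n,uv,z):
    o,d=ray(n,uv); return o+d*(z-o[2])/d[2]
def proj(n,X):
    p=P[n];E=p["extrinsics"];X=np.atleast_2d(X).astype(float)
    R=E[:3,:3].T; t=-R@E[:3,3]
    return cv2.projectPoints(X,cv2.Rodrigues(R)[0],t,p["mtx"],np.array([p["k1"],0,0,0.]))[0][:,0]
def crop(img,x0,y0,w,h,s,name):
    cv2.imwrite(name,cv2.resize(img[y0:y0+h,x0:x0+w],None,fx=s,fy=s,interpolation=cv2.INTER_CUBIC))
E
python3 - <<'E'
from h import *
t=cv2.imread("pics/top0.png");s=cv2.imread("pics/scene0.png")
crop(t,250,165,160,115,5,"pics/tc.png");crop(s,250,190,150,150,4,"pics/sc.png")
for n,im in(("top",t),("scene",s)):
    hsv=cv2.cvtColor(im,cv2.COLOR_BGR2HSV)
    for nm,m in(("red",cv2.inRange(hsv,(0,150,80),(6,255,255))|cv2.inRange(hsv,(174,150,80),(180,255,255))),("yel",cv2.inRange(hsv,(14,130,100),(30,255,255))),("blue",cv2.inRange(hsv,(105,120,50),(125,255,255)))):
        k,l,st,c=cv2.connectedComponentsWithStats(m)
        for i in range(1,k):
            if st[i,4]>60: print(n,nm,st[i],c[i].round(1),plane(n,c[i],.074).round(4))
E
```

```text
top red [528 170  13  10  93] [534.3 174.3] [ 0.5867 -0.7847  0.074 ]
top red [163 231  26  24 496] [175.4 242.7] [0.4211 0.1336 0.074 ]
top red [477 272  32  30 341] [492.8 284.7] [ 0.2981 -0.6371  0.074 ]
top yel [541 182  25  23 413] [553.  192.7] [ 0.5343 -0.827   0.074 ]
top yel [560 216  25  24 445] [571.6 227.6] [ 0.4386 -0.8606  0.074 ]
top yel [428 225  26  25 485] [440.6 236.9] [ 0.4217 -0.52    0.074 ]
top yel [205 228  26  25 502] [217.6 239.9] [0.4261 0.0292 0.074 ]
top yel [350 254  14  11 134] [356.4 258.8] [ 0.3709 -0.3091  0.074 ]
top blue [331 110  13  14 140] [336.8 116.2] [ 0.7637 -0.2751  0.074 ]
top blue [599 183  32  15 294] [614.6 190.2] [ 0.5392 -0.9987  0.074 ]
top blue [567 203  29  12 130] [582.1 208.2] [ 0.4905 -0.8985  0.074 ]
top blue [ 273  217   52   32 1276] [302.5 232.6] [ 0.4403 -0.1796  0.074 ]
top blue [ 595  256   45   82 3259] [618.4 296.1] [ 0.2591 -0.9531  0.074 ]
scene red [260 203  20  13 205] [269.6 209. ] [0.4205 0.1255 0.074 ]
scene red [480 376  22  22 285] [490.8 385.4] [ 0.6191 -0.6838  0.074 ]
scene red [381 422  24  11 123] [392.4 427.1] [ 0.4047 -0.6958  0.074 ]
scene red [310 429  44  43 768] [332.1 450.1] [ 0.2927 -0.7003  0.074 ]
scene yel [270 218  22  15 252] [281.1 224.4] [0.4263 0.0226 0.074 ]
scene yel [380 260  29  20  97] [397.8 272.1] [ 0.629  -0.3036  0.074 ]
scene yel [296 298  14  23 190] [303.2 307.3] [ 0.3659 -0.347   0.074 ]
scene yel [343 343  32  28 692] [358.9 356.1] [ 0.4205 -0.5252  0.074 ]
scene yel [ 482  448   40   32 1004] [501.6 464.5] [ 0.5342 -0.8265  0.074 ]
scene blue [ 164  174   46   37 1116] [186.  190.7] [0.1915 0.353  0.074 ]
scene blue [427 242  14  12 132] [433.3 247.8] [ 0.7728 -0.2401  0.074 ]
scene blue [406 413  23  10 113] [416.6 417.3] [ 0.4534 -0.6935  0.074 ]
```

View pics/tc.png

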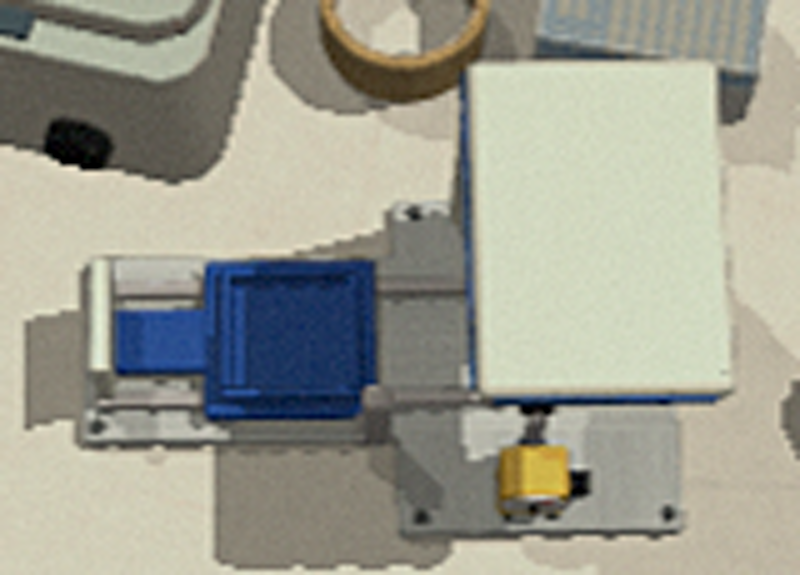

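View pics/sc.png

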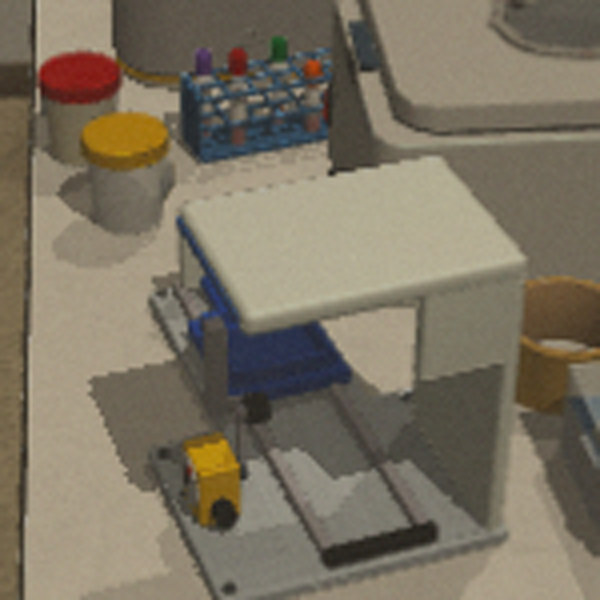

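Run:
```python
from h import *
def c(x,y): return (250+(x-2)/5,165+(y-2)/5)
def pc(l,z):
    r=[plane("top",c(*p),z)[:2] for p in l]; return np.array(r)
h=pc([(482,392),(731,388),(716,62),(468,64)],.206)
b=pc([(683,530),(402,533),(82,443),(86,258)],.012)
L=np.array([[-.1,-.135],[-.1,.01],[-.05,.17],[.05,.17]])
t=pc([(90,370),(110,370),(110,262),(90,262)],.069)
n=pc([(205,262),(375,262),(360,415),(205,415)],.038)
print(h.round(4),b.round(4),t.round(4),n.round(4),sep="\n")
# rigid fit base
A=L-L.mean(0);B=b-b.mean(0);th=np.arctan2((A[:,0]*B[:,1]-A[:,1]*B[:,0]).sum(),(A*B).sum())
R=np.array([[np.cos(th),-np.sin(th)],[np.sin(th),np.cos(th)]]);o=b.mean(0)-R@L.mean(0)
print("th",th,"o",o,"res",(b-(L@R.T+o)).round(4).tolist())
print("hood in dock",((h-o)@R).round(4).tolist());print("tab",((t-o)@R).round(4).tolist());print("nest",((n-o)@R).round(4).tolist())
pts={"roller":(-.051,-.057,.079),"sw":(0,0,0)}
D=lambda q:np.r_[R@np.array(q[:2])+o,q[2]]
im=cv2.imread("pics/top0.png");sc=cv2.imread("pics/scene0.png")
Q=[(-.051,-.057,.079),(-.1,-.135,.012),(-.1,.01,.012),(-.05,.01,.012),(-.05,.17,.012),(.05,.17,.012),(0,.169,.069),(0,.075,.028),(-.05,.032,.087),(.08,-.135,.012)]
for n_,i,cr in(("top",im,(250,165,160,115,5)),("scene",sc,(250,190,150,150,4))):
    x0,y0,w,hh,s=cr; k=cv2.resize(i[y0:y0+hh,x0:x0+w],None,fx=s,fy=s,interpolation=cv2.INTER_CUBIC)
    for q,p in zip(Q,proj(n_,[D(q) for q in Q])): cv2.drawMarker(k,tuple(int(v) for v in ((p-[x0,y0])*s+s/2)),(0,255,0),0,12,1)
    cv2.imwrite(f"pics/ov_{n_}.png",k)
```

```text
[[ 0.3721 -0.2769]
 [ 0.3715 -0.3863]
 [ 0.5268 -0.3901]
 [ 0.528  -0.2767]]
[[ 0.3546 -0.3886]
 [ 0.3564 -0.2462]
 [ 0.4071 -0.0843]
 [ 0.5072 -0.0857]]
[[ 0.4284 -0.0933]
 [ 0.4281 -0.1032]
 [ 0.4845 -0.1029]
 [ 0.4847 -0.0929]]
[[ 0.4944 -0.149 ]
 [ 0.4925 -0.2358]
 [ 0.4114 -0.2261]
 [ 0.4131 -0.1484]]
th -0.007605870227323041 o [ 0.45591165 -0.2553289 ] res [[-0.0003, 0.001], [0.0004, -0.0016], [-0.0001, 0.0006], [0.0, 0.0]]
hood in dock [[-0.0837, -0.0223], [-0.0835, -0.1316], [0.0719, -0.1343], [0.0723, -0.0208]]
tab [[-0.0288, 0.1618], [-0.0289, 0.152], [0.0274, 0.1526], [0.0276, 0.1626]]
nest [[0.0377, 0.1067], [0.0365, 0.0198], [-0.0448, 0.0289], [-0.0437, 0.1066]]
```

View pics/ov_top.png

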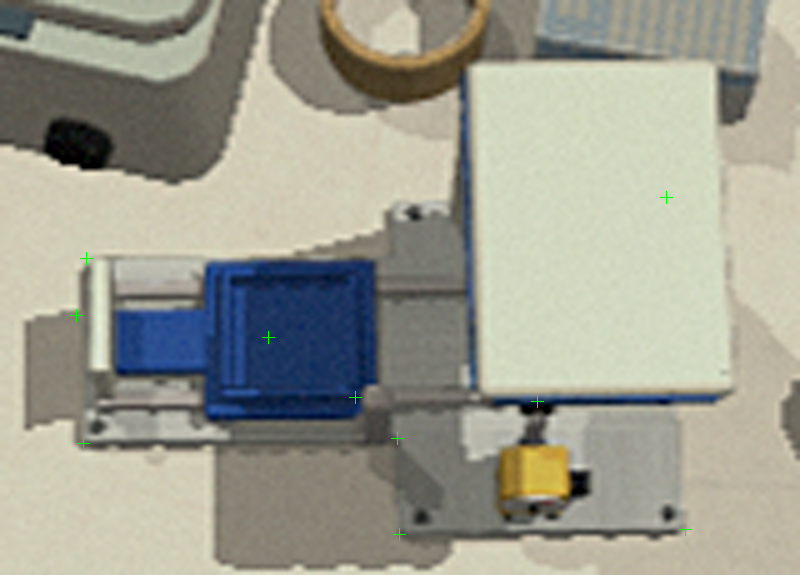

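View pics/ov_scene.png

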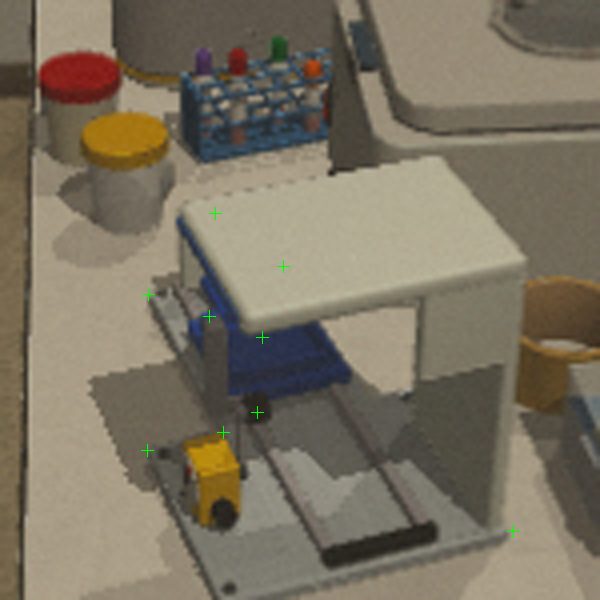

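Base fit residuals are under 2 mm, and the roller projection lands on the roller in both views. Now I'll check the nest, tab and cup estimates by overlay.

```bash
cat >> h.py <<'E'
th=-.0076; R2=np.array([[np.cos(th),-np.sin(th)],[np.sin(th),np.cos(th)]]);o2=np.array([.4559,-.2553])
def D(q): return np.r_[R2@np.array(q[:2])+o2,q[2]]
def box(cx,cy,wx,wy,z): return [(cx+a*wx/2,cy+b*wy/2,z) for a,b in((-1,-1),(1,-1),(1,1),(-1,1))]
def draw(img,n,crp,polys,name):
    x0,y0,w,h,s=crp; k=cv2.resize(img[y0:y0+h,x0:x0+w],None,fx=s,fy=s,interpolation=cv2.INTER_CUBIC)
    for P_ in polys:
        p=(proj(n,P_)-[x0,y0])*s+s/2; cv2.polylines(k,[p.round().astype(int)],True,(0,255,0),1)
    cv2.imwrite(name,k)
def circ(x,y,r,z): a=np.linspace(0,2*np.pi,40); return [(x+r*np.cos(t),y+r*np.sin(t),z) for t in a]
E
python3 - <<'E'
from h import *
t=cv2.imread("pics/top0.png");s=cv2.imread("pics/scene0.png")
# lid via top-plane extents
hsv=cv2.cvtColor(t,cv2.COLOR_BGR2HSV)
m=cv2.inRange(hsv,(0,120,60),(8,255,255))|cv2.inRange(hsv,(172,120,60),(180,255,255));m=m[225:265,150:200]
ys,xs=np.nonzero(m);ys+=225;xs+=150
print(xs.min(),xs.max(),ys.min(),ys.max())
y=plane("top",((xs.min()+xs.max())/2,242),.074)[1];x=plane("top",(175.5,ys.min()-.5),.074)[0]-.0325
print("cup",x,y)
S=.0118;ny=.075-S
pol=[[D(q) for q in b] for b in(box(0,ny,.06,.06,.038),box(0,ny,.07,.07,.038),box(0,ny+.094,.06,.01,.069),box(0,ny,.06,.06,.028))]
draw(t,"top",(255,205,80,60,10),pol,"pics/n_top.png")
draw(s,"scene",(255,190,100,100,6),pol+[circ(x,y,.0325,.074),circ(x,y,.026,0),circ(.4261+.003,.0292,.0325,.074)],"pics/n_sc.png")
draw(t,"top",(150,215,80,50,10),[circ(x,y,.0325,.074),circ(x,y,.0325,.06),circ(.4291,.0292,.0325,.074)],"pics/n_cup.png")
E
```

```text
163 188 231 256
cup 0.420257594308858 0.13339400853039735
```

View pics/n_top.png

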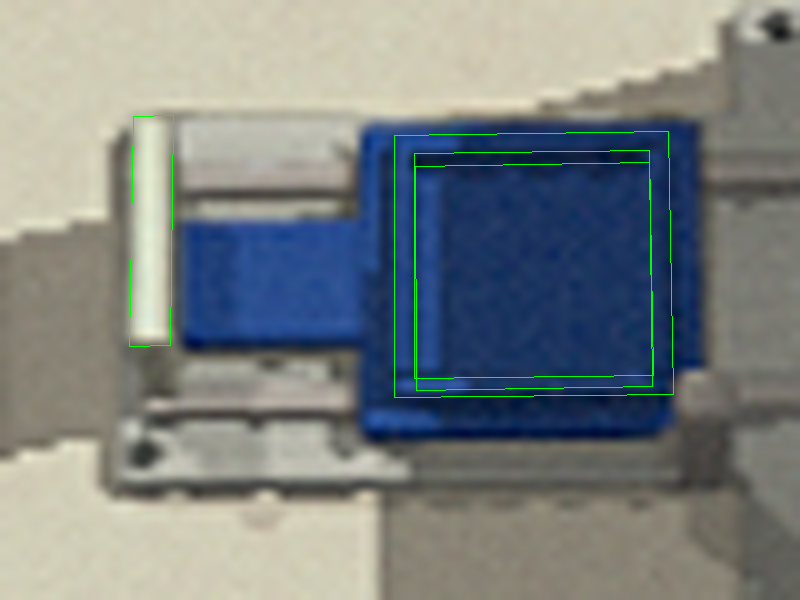

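View pics/n_sc.png

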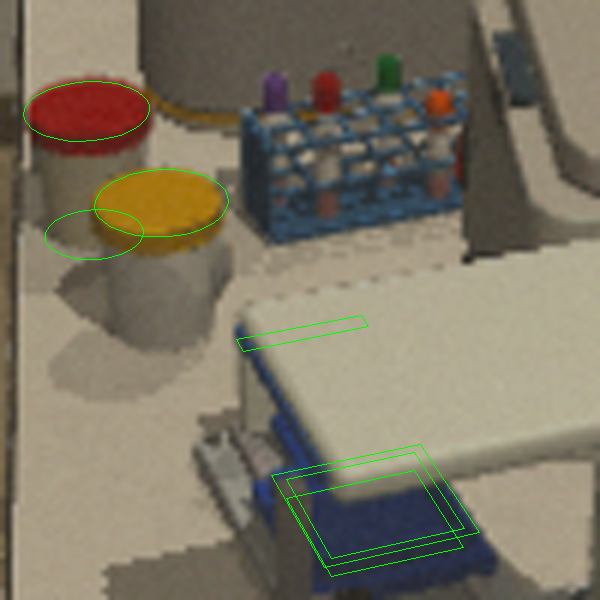

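View pics/n_cup.png

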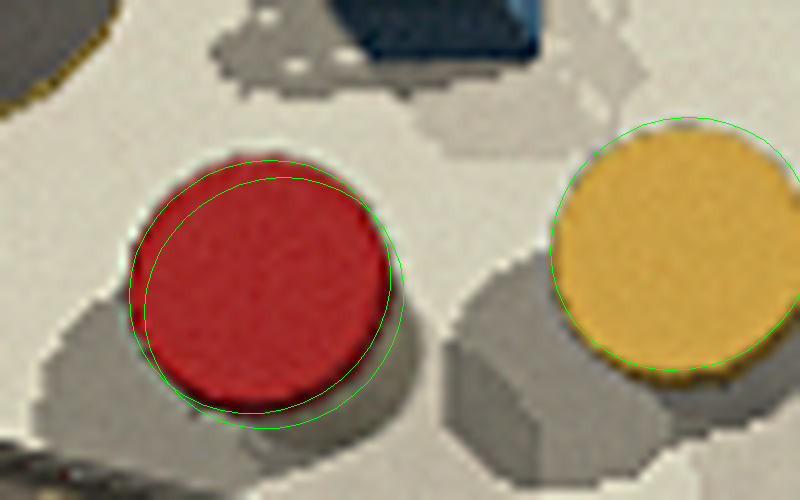

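The tab and nest overlays match at shuttle ≈0.012, and the red lid circle fits both views with the cup at about (0.421, 0.133). I'll plan the poses next and check IK.

```bash
cat >> h.py <<'E'
from workcell import manip,hand,kinematics,order,readout
from scipy.spatial.transform import Rotation
def ori(lean,yaw=th,flip=False):
    z=np.array([np.sin(lean),0,-np.cos(lean)]);y=np.array([0,-1. if flip else 1.,0]);x=np.cross(y,z)
    return (Rotation.from_euler("z",yaw)*Rotation.from_matrix(np.c_[x,y,z])).as_rotvec()
LEAN=np.radians(43)
def app(p,d,lean,yaw=th): # back off d along tool axis
    z=Rotation.from_rotvec(ori(lean,yaw)).as_matrix()[:,2]; return np.asarray(p)-d*z
E
python3 - <<'E'
from h import *
def t(n,p,o):
    q=kinematics.solve_ik(p,o); print(n,np.round(p,3),None if q is None else np.round(q,2))
print(Rotation.from_rotvec(readout.get_tool_rot()).as_matrix().round(2))
for f in(0,1):
    r=D((-.040,-.018,.068)); t("pre",app(r,.13,LEAN),ori(LEAN,flip=f)); t("roll",r,ori(LEAN,flip=f)); t("mid",[.30,.15,.30],ori(0,0,f))
    L=np.radians(15);c=[.421,.1333,.04]; t("cup",c,ori(L,0,f)); t("cup up",[.421,.1333,.19],ori(L,0,f)); t("cup0",c,ori(0,0,f))
    n=D((0,.0632,.068)); t("nest",n,ori(L,flip=f)); t("nestup",n+[0,0,.1],ori(L,flip=f))
    tb=D((0,.19,.05)); t("tab",tb,ori(L,flip=f)); t("tabend",D((0,.07,.05)),ori(L,flip=f))
E
```

```text
[[-0.92  0.39 -0.  ]
 [ 0.39  0.92 -0.  ]
 [ 0.   -0.   -1.  ]]
pre [ 0.327 -0.272  0.163] None
roll [ 0.416 -0.273  0.068] [-0.97  0.35  2.41  1.72  0.6   2.15]
mid [0.3  0.15 0.3 ] [ 0.43 -0.11  1.89 -0.    1.36 -1.14]
cup [0.421 0.133 0.04 ] [ 0.34  0.27  2.3  -0.26  0.34 -0.99]
cup up [0.421 0.133 0.19 ] [ 0.34  0.03  2.08 -0.12  0.79 -1.15]
cup0 [0.421 0.133 0.04 ] [ 0.28  0.34  2.12 -0.    0.68 -1.29]
nest [ 0.456 -0.192  0.068] [-0.5   0.29  2.14  0.26  0.49 -2.28]
nestup [ 0.456 -0.192  0.168] [-0.5   0.15  2.01  0.18  0.76 -2.18]
tab [ 0.457 -0.065  0.05 ] [-0.2   0.27  2.25  0.14  0.37 -1.89]
tabend [ 0.456 -0.185  0.05 ] [-0.49  0.31  2.17  0.28  0.44 -2.29]
pre [ 0.327 -0.272  0.163] [-1.22  0.07  2.37  1.14  0.78 -0.53]
roll [ 0.416 -0.273  0.068] [-0.97  0.35  2.41  1.72  0.6  -0.99]
mid [0.3  0.15 0.3 ] [ 0.43 -0.11  1.89 -0.    1.36  2.  ]
cup [0.421 0.133 0.04 ] [ 0.34  0.27  2.3  -0.26  0.34  2.15]
cup up [0.421 0.133 0.19 ] [ 0.34  0.03  2.08 -0.12  0.79  1.99]
cup0 [0.421 0.133 0.04 ] [ 0.28  0.34  2.12 -0.    0.68  1.85]
nest [ 0.456 -0.192  0.068] [-0.5   0.29  2.14  0.26  0.49  0.86]
nestup [ 0.456 -0.192  0.168] [-0.5   0.15  2.01  0.18  0.76  0.96]
tab [ 0.457 -0.065  0.05 ] [-0.2   0.27  2.25  0.14  0.37  1.25]
tabend [ 0.456 -0.185  0.05 ] [-0.49  0.31  2.17  0.28  0.44  0.85]
```

Run:
```python
from h import *
hand.move_gripper(0.0)
manip.move_straight([.27,.2,.30],v=.3)
r=D((-.040,-.018,.068)); manip.goto(app(r,.13,LEAN),ori(LEAN,flip=1))
print(readout.get_clock(),readout.get_position(),readout.get_finger_gap(),readout.get_wrist_force())
for n in("scene","top"): cv2.imwrite(f"pics/{n}1.png",vision.get_image(n))
crop(cv2.imread("pics/scene1.png"),180,150,220,200,3.5,"pics/s1.png"[:-4]+".png")
```

```text
4.075 [ 0.32764953 -0.27183115  0.16321239] -0.0005292897182928304 [-0.27630415  0.8698193  -0.2677802 ]
```

View pics/s1.png

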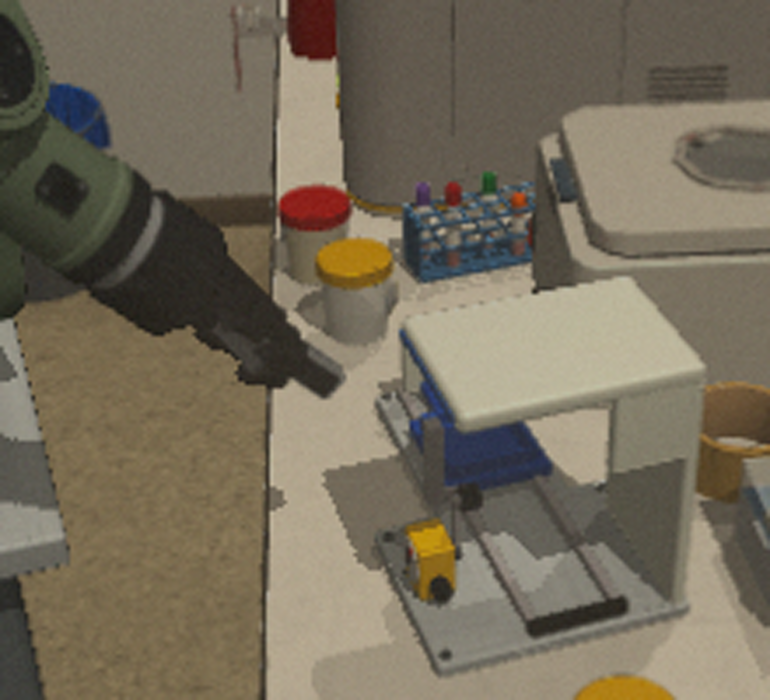

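View pics/top1.png

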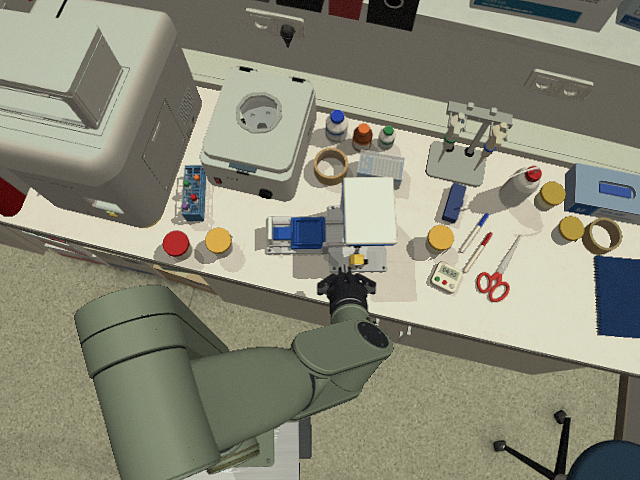

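The closed fingers point forward and down in front of the hood: the tip is at crop (335,385), the roller at (467,497), and nothing is in contact. Inserting left of the roller now.

Run:
```python
from h import *
r=D((-.040,-.018,.068))
print(manip.move_straight(r,v=.08,max_force=8))
print(readout.get_clock(),readout.get_position()-r,readout.get_wrist_force())
cv2.imwrite("pics/scene2.png",vision.get_image("scene"));cv2.imwrite("pics/top2.png",vision.get_image("top"))
crop(cv2.imread("pics/scene2.png"),230,210,120,120,5,"pics/s2.png")
crop(cv2.imread("pics/top2.png"),290,200,120,100,6,"pics/t2.png")
```

```text
False
5.95 [-8.91015576e-05 -9.26972050e-05  2.02109363e-04] [ 0.30462994  0.09367298 -0.09877742]
```

View pics/s2.png

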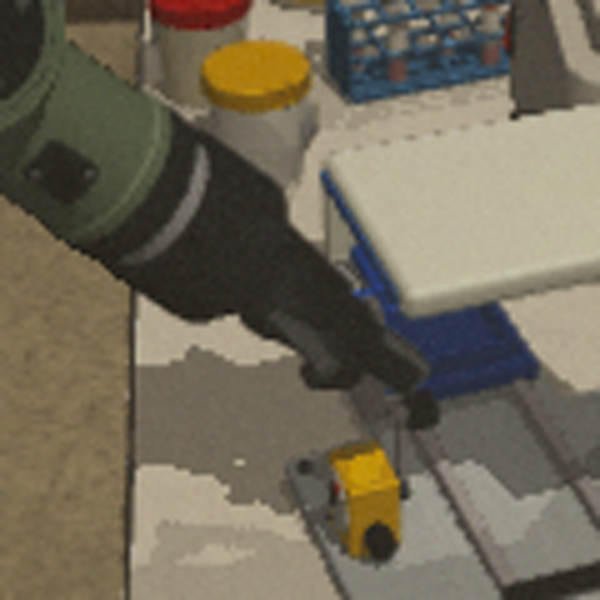

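View pics/t2.png

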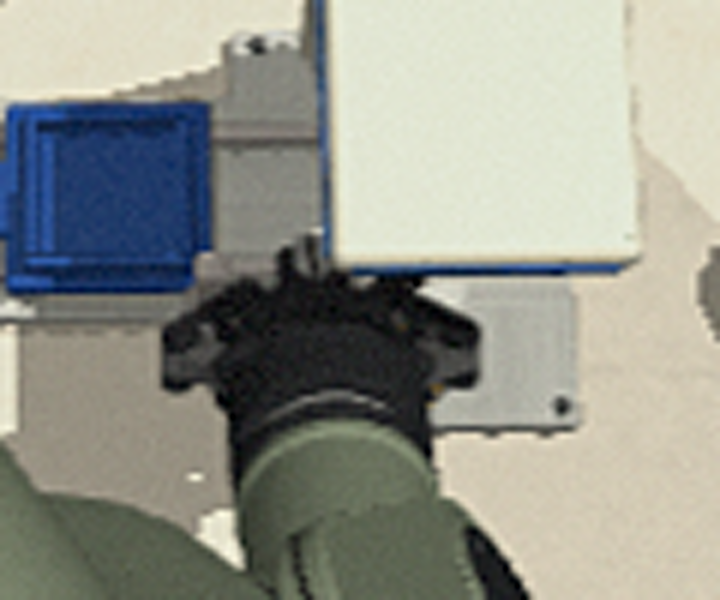

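The fingertips are beside the roller, with the roller at crop (425,408) just right of the tip, and the force is near zero. Pushing right.

Run:
```python
from h import *
w0=readout.get_wrist_force()
print(manip.move_straight(D((-.040,-.062,.068)),v=.05,max_force=8)); manip.dwell(.1)
print(readout.get_clock(),readout.get_wrist_force()-w0)
cv2.imwrite("pics/scene3.png",vision.get_image("scene"))
crop(cv2.imread("pics/scene3.png"),260,240,80,80,9,"pics/s3.png")
for a in(0,.5,.6,.7,.8,.9): print(a,((proj("scene",D((-.051,-.057-.042*np.sin(a),.037+.042*np.cos(a))))[0]-[260,240])*9+4.5).round())
```

```text
False
7.1833 [0.63577151 0.48865352 0.40249573]
0 [490. 478.]
0.5 [517. 540.]
0.6 [522. 555.]
0.7 [526. 571.]
0.8 [530. 587.]
0.9 [534. 603.]
```

View pics/s3.png

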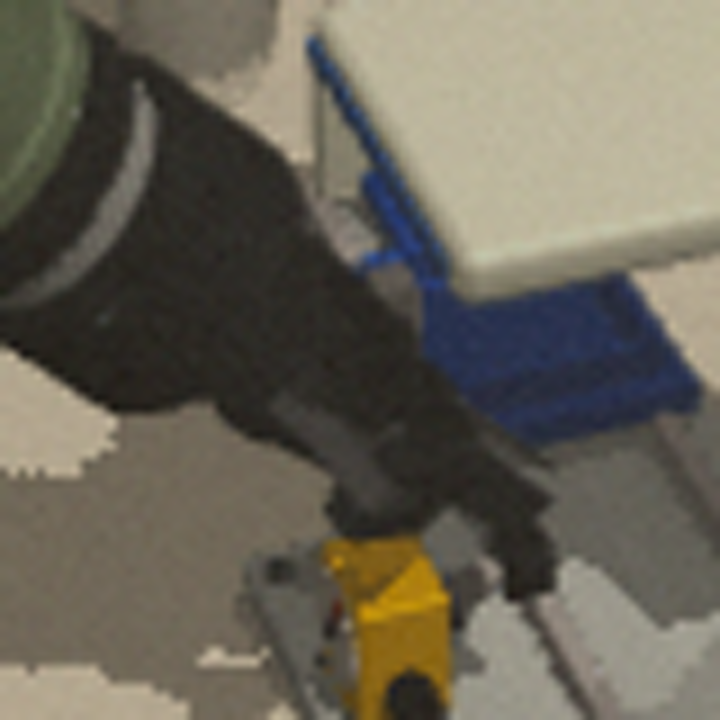

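The roller is now at crop (530,578), which projects to ≈0.73 rad, well past the mark. The reaction is about 0.5 N. Holding, then releasing.

Run:
```python
from h import *
manip.dwell(.7)
r=D((-.040,-.018,.068))
print(manip.move_straight(r,v=.08,max_force=10)); manip.dwell(.2)
cv2.imwrite("pics/scene4.png",vision.get_image("scene"))
crop(cv2.imread("pics/scene4.png"),260,240,80,80,8,"pics/s4.png")
print(manip.move_straight(app(r,.13,LEAN),v=.12,max_force=10))
print(readout.get_clock(),readout.get_position())
cv2.imwrite("pics/scene5.png",vision.get_image("scene"))
crop(cv2.imread("pics/scene5.png"),260,240,80,80,8,"pics/s5.png")
```

```text
False
False
10.1167 [ 0.32717684 -0.27210756  0.16273248]
```

View pics/s5.png

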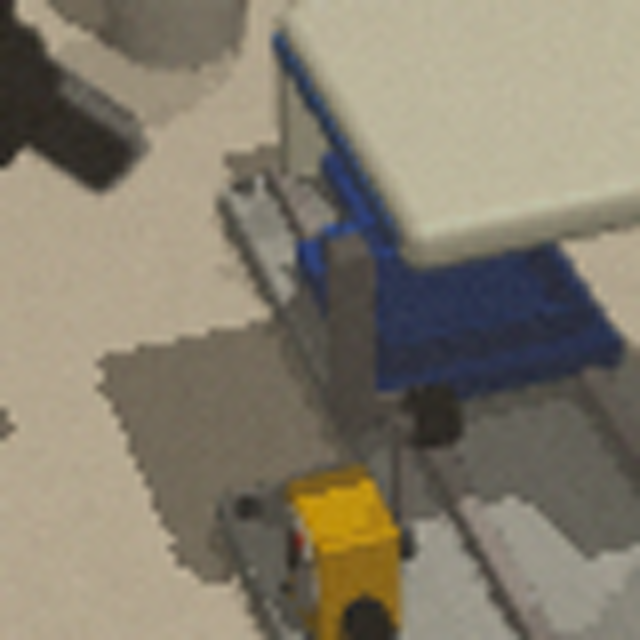

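The arm sprang back upright, with the roller at crop (432,415) as at the start, after 10 s. Next is the cup.

Run:
```python
from h import *
L=np.radians(15);O=ori(L,0,1)
manip.move_straight([.33,-.15,.26],rot=O,v=.25)
hand.move_gripper(.085)
G=np.array([.428,.1335,.039])
manip.goto(G+[-.03,0,.16],O)
manip.move_straight(G+[0,0,.06],v=.2)
print(readout.get_clock(),readout.get_position(),readout.get_finger_gap())
for n in("scene","top"): cv2.imwrite(f"pics/{n}6.png",vision.get_image(n))
crop(cv2.imread("pics/scene6.png"),200,130,150,130,5,"pics/s6.png")
crop(cv2.imread("pics/top6.png"),120,190,140,110,5,"pics/t6.png")
```

```text
14.2583 [0.42857817 0.13287433 0.09960281] 0.08484987747493859
```

View pics/s6.png

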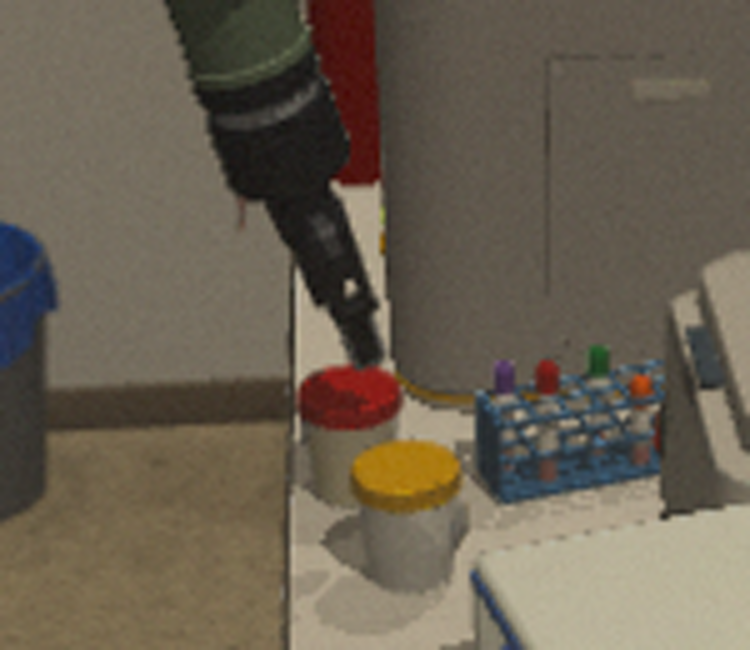

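View pics/t6.png

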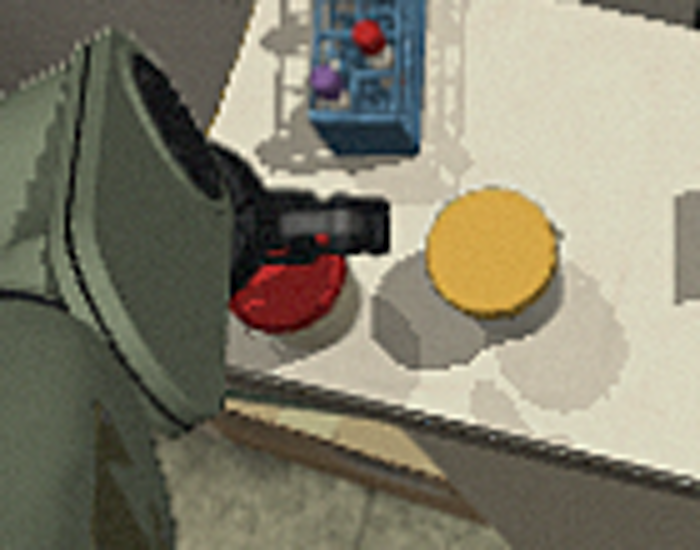

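The open jaws straddle the red lid. The right finger, at top-crop (385,225), is clear of the yellow lid at (490,250). Descending and gripping.

Run:
```python
from h import *
G=np.array([.428,.1335,.039])
print(manip.move_straight(G,v=.06,max_force=6))
print(readout.get_position(),readout.get_wrist_force())
hand.move_gripper(.055,squeeze=30)
print(readout.get_finger_gap(),readout.get_wrist_force(),readout.get_position())
w=readout.get_wrist_force()
manip.move_straight(G+[0,0,.02],v=.05)
print(readout.get_clock(),readout.get_finger_gap(),readout.get_wrist_force()-w)
for n in("scene","top"): cv2.imwrite(f"pics/{n}7.png",vision.get_image(n))
crop(cv2.imread("pics/scene7.png"),220,160,100,90,7,"pics/s7.png")
```

```text
False
[0.42831158 0.13362664 0.03932217] [0.89276887 0.43728225 0.50365827]
0.06387834474649277 [-1.30041983 -0.58309048  5.86906215] [0.42843266 0.133622   0.03963438]
16.3833 0.06413747217113502 [ 1.07957871  0.97027084 -6.02543485]
```

View pics/s7.png

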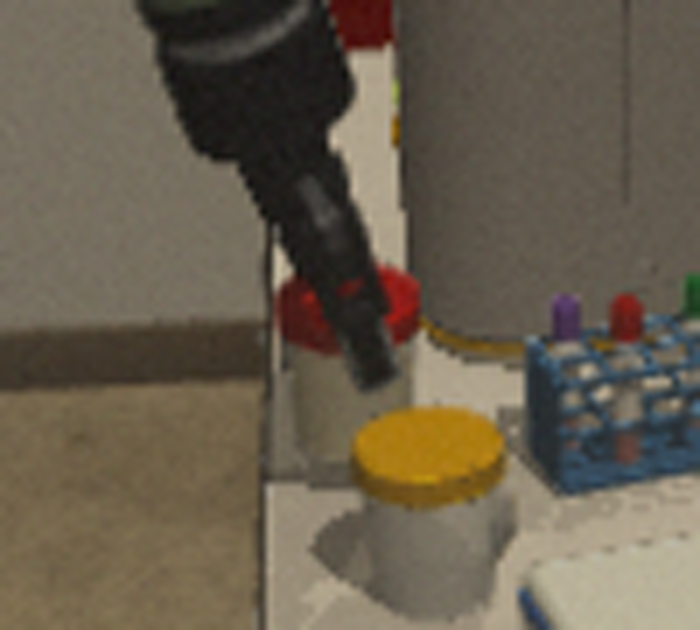

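The lid is gripped (gap 64 mm) and the cup is upright and off the table. Carrying it over to the nest.

Run:
```python
from h import *
p=readout.get_position()
N=D((0,.0632,0));T=np.array([N[0]+.0074,N[1],.0397+.028]);print(T)
manip.move_straight([p[0],p[1],.165],v=.15)
manip.move_straight([.40,.06,.175],v=.2)
manip.move_straight([.41,-.12,.175],v=.2)
manip.move_straight(T+[0,0,.10],v=.15)
manip.move_straight(T+[0,0,.018],v=.1)
print(readout.get_clock(),readout.get_position(),readout.get_finger_gap())
for n in("scene","top"): cv2.imwrite(f"pics/{n}8.png",vision.get_image(n))
c=np.array([N[0],N[1]])
z=.018+.028
draw(cv2.imread("pics/top8.png"),"top",(250,170,120,90,6),[circ(*c,.0325,z+.074),[D(q) for q in box(0,.0632,.06,.06,.038)]],"pics/t8.png")
draw(cv2.imread("pics/scene8.png"),"scene",(240,190,100,90,7),[circ(*c,.0325,z+.074),circ(*c,.026,z),[D(q) for q in box(0,.0632,.06,.06,.038)]],"pics/s8.png")
```

```text
[ 0.46378032 -0.19210183  0.0677    ]
20.65 [ 0.46420372 -0.19227468  0.08628801] 0.06400342488411712
```

View pics/t8.png

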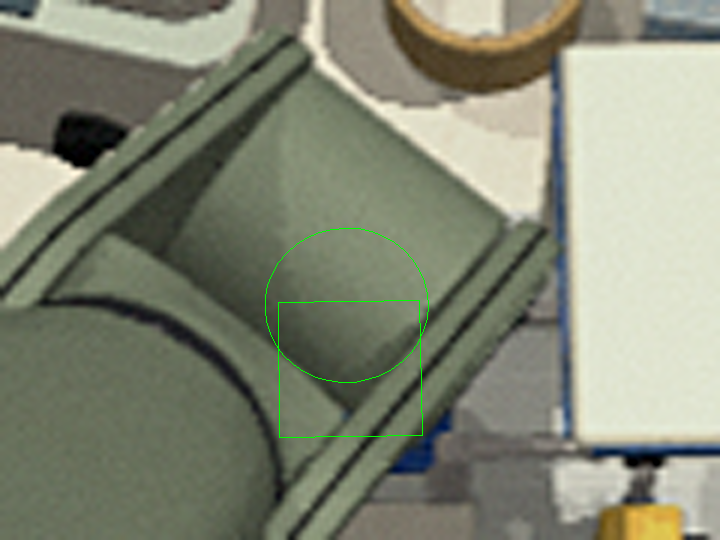

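View pics/s8.png

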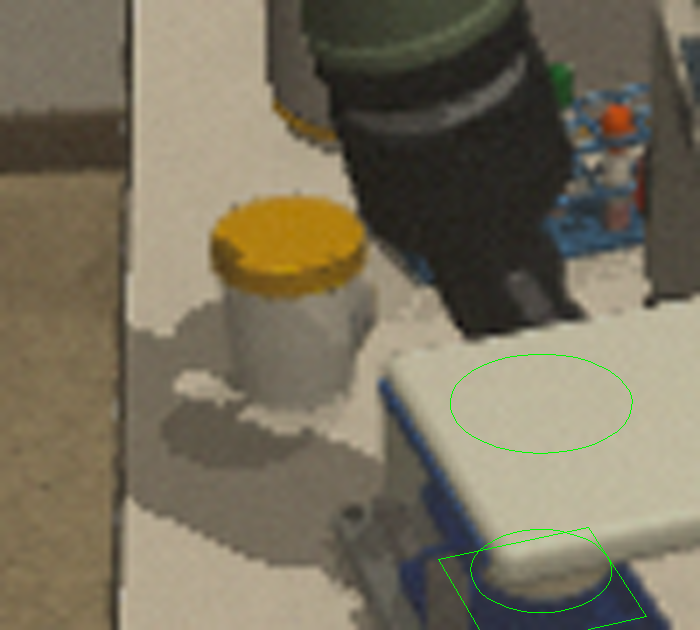

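Run:
```python
from h import *
N=D((0,.0632,0))
im=cv2.imread("pics/scene8.png")
crop(im,295,260,45,40,16,"pics/s8a.png")
draw(im,"scene",(295,260,45,40,16),[circ(N[0],N[1],.026,.046),circ(N[0],N[1],.026,.050)],"pics/s8b.png")
```

```text
(no output)
```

View pics/s8a.png

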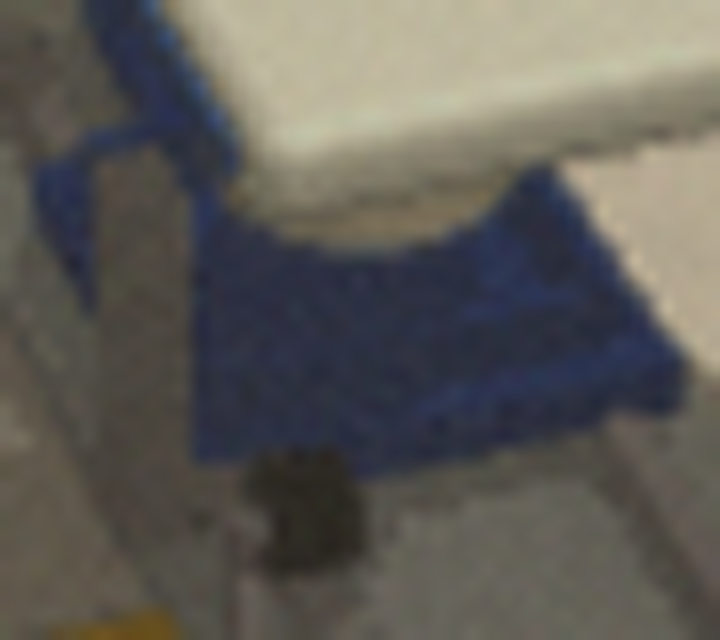

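View pics/s8b.png

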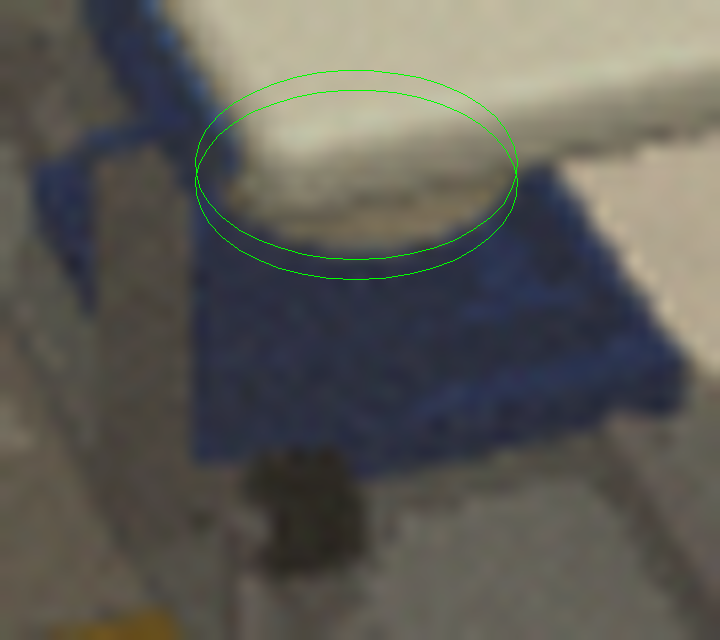

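Run:
```python
from h import *
im=cv2.imread("pics/scene0.png")
draw(im,"scene",(325,335,60,60,10),[circ(.4217,-.520,.026,0),circ(.4217,-.520,.0325,.074)],"pics/y2.png")
im=cv2.imread("pics/scene8.png")
draw(im,"scene",(262,210,40,45,14),[circ(.4265,.0292,.026,0),circ(.4265,.0292,.0325,.074)],"pics/y1.png")
im=cv2.imread("pics/scene7.png")
G=np.array([.421,.1335,.02])
draw(im,"scene",(250,190,50,50,14),[circ(.421,.1335,.026,.02),circ(.421,.1335,.0325,.094),circ(.421,.1335,.0325,.08)],"pics/r7.png")
```

```text
(no output)
```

View pics/y2.png

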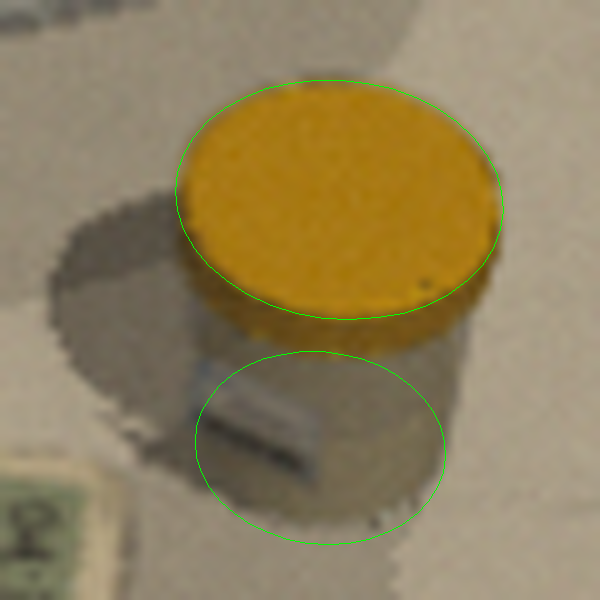

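View pics/r7.png

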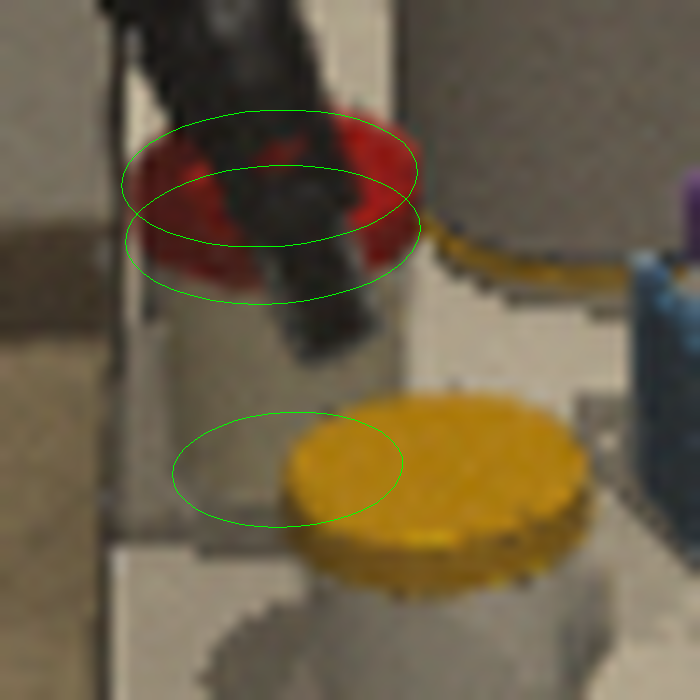

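Yellow cup 2, standing on the table, shows the same ~1.8 px offset at its foot, so that comes from a rounded foot and the held cup's height is as predicted. The cup sits about 1 mm too far in +x, so I'll shift it −1 mm and lower gently with a force guard.

Run:
```python
from h import *
T=np.array([.4628,-.1921,.0677])
manip.move_straight(T+[0,0,.014],v=.05)
print(manip.move_straight(T+[0,0,.003],v=.04,max_force=4),readout.get_position())
print(manip.move_straight(T+[0,0,-.003],v=.015,max_force=2.5),readout.get_position(),readout.get_wrist_force(),readout.get_clock())
cv2.imwrite("pics/scene9.png",vision.get_image("scene"))
N=D((0,.0632,0))
draw(cv2.imread("pics/scene9.png"),"scene",(285,250,60,60,11),[[D(q) for q in box(0,.0632,.06,.06,.038)]],"pics/s9.png")
```

```text
False [ 0.46258933 -0.19198983  0.0702354 ]
True [ 0.46327239 -0.19231285  0.067627  ] [-0.90196146 -0.07288939  3.84502156] 21.7417
```

View pics/s9.png

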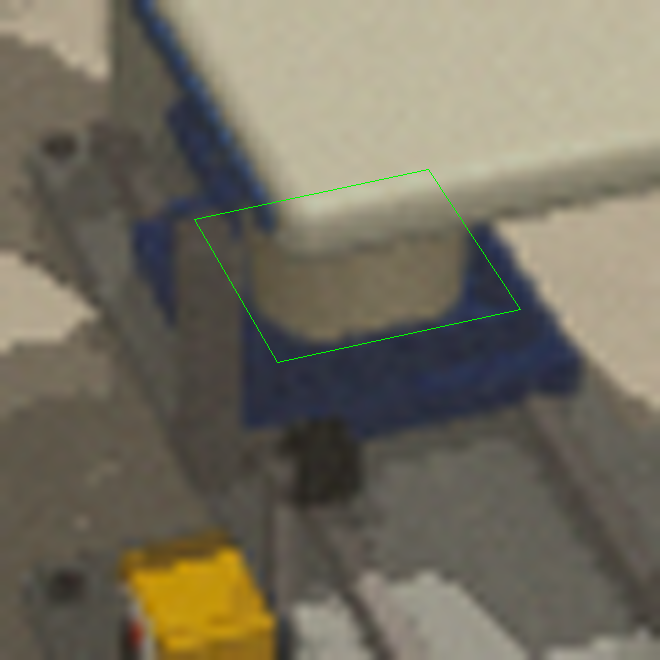

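Contact came at exactly the nest-floor height (TCP z 0.0676), and the cup foot shows inside the nest walls. Releasing and retreating.

Run:
```python
from h import *
hand.move_gripper(.085)
p=readout.get_position();print(p,readout.get_wrist_force())
print(manip.move_straight(p+[0,0,.11],v=.1,max_force=8))
manip.move_straight([.36,-.08,.2],v=.2)
hand.move_gripper(0.)
print(readout.get_clock())
for n in("scene","top"): cv2.imwrite(f"pics/{n}10.png",vision.get_image(n))
S=.0118;ny=.075-S;N=D((0,ny,0))
draw(cv2.imread("pics/top10.png"),"top",(255,195,80,60,10),[circ(N[0],N[1],.0325,.102),[D(q) for q in box(0,ny+.094,.06,.01,.069)]],"pics/t10.png")
draw(cv2.imread("pics/scene10.png"),"scene",(225,180,130,110,6),[],"pics/s10.png")
```

```text
[ 0.46224375 -0.19179489  0.06662248] [ 0.56466533  0.31522385 -0.69248308]
False
25.075
```

View pics/t10.png

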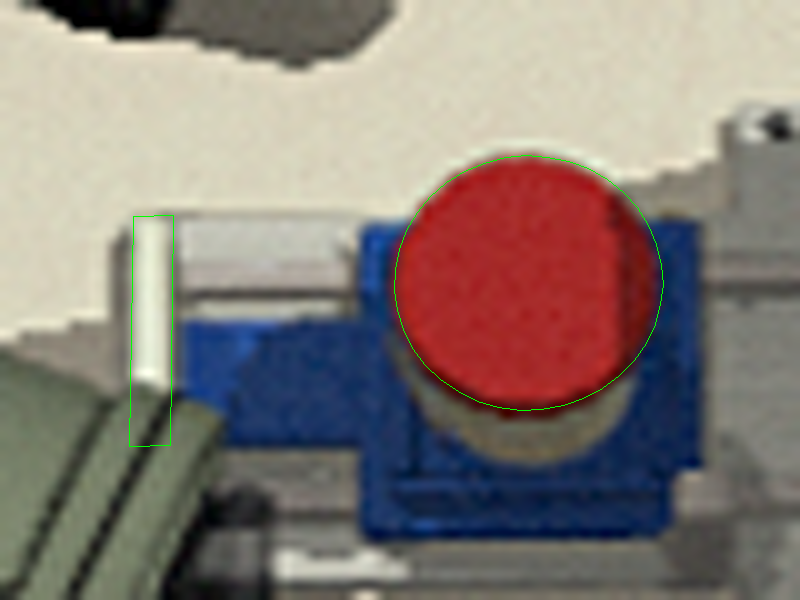

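View pics/s10.png

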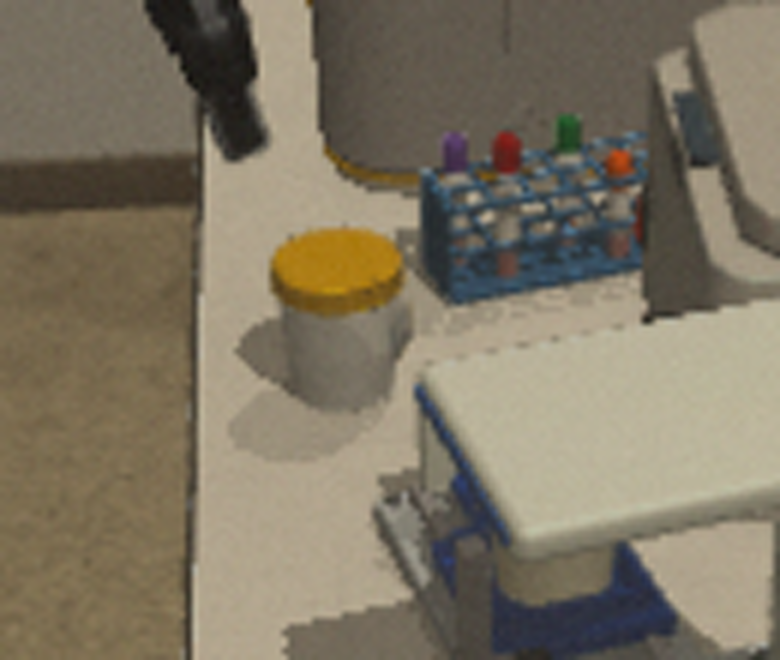

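The red lid is centred on the nest (crop (528,282)) and level, and the shuttle hasn't moved. Next I'll push the tab, with the fingers shut and turned 90° so they're narrow along the lane.

Run:
```python
from h import *
L=np.radians(15)
O=(Rotation.from_rotvec(ori(L,flip=1))*Rotation.from_euler("z",np.pi/2)).as_rotvec()
A=D((.004,.190,.045))
qs=[kinematics.solve_ik(D((.004,y,z)),O) for y,z in((.19,.15),(.19,.045),(.078,.045))];print([None if q is None else q.round(2) for q in qs])
O2=(Rotation.from_rotvec(ori(L,flip=1))*Rotation.from_euler("z",-np.pi/2)).as_rotvec()
print([np.round(kinematics.solve_ik(D((.004,y,z)),O2) if kinematics.solve_ik(D((.004,y,z)),O2) is not None else [9],2) for y,z in((.19,.15),(.19,.045),(.078,.045))])
use=O if qs[0] is not None and abs(qs[0][5])<1.6 else O2
manip.goto(A+[0,0,.12],use)
print(manip.move_straight(A,v=.12,max_force=8))
print(readout.get_clock(),readout.get_position()-A,readout.get_tool_rot())
for n in("scene","top"): cv2.imwrite(f"pics/{n}11.png",vision.get_image(n))
crop(cv2.imread("pics/top11.png"),180,175,150,110,5,"pics/t11.png")
crop(cv2.imread("pics/scene11.png"),225,180,130,110,6,"pics/s11.png")
```

```text
[None, None, array([-0.46,  0.32,  2.18,  0.28,  0.42,  2.44])]
[array([-0.2 ,  0.11,  2.1 ,  0.08,  0.67, -0.25]), array([-0.2 ,  0.28,  2.25,  0.14,  0.36, -0.32]), array([-0.46,  0.32,  2.18,  0.28,  0.42, -0.7 ])]
False
27.6083 [ 0.00050673 -0.00013276  0.00057844] [2.08836323 2.07242136 0.2739857 ]
```

View pics/t11.png

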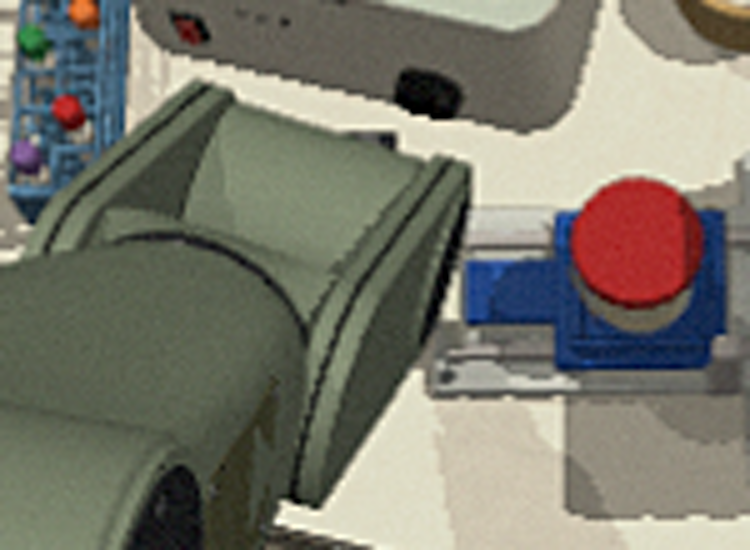

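View pics/s11.png

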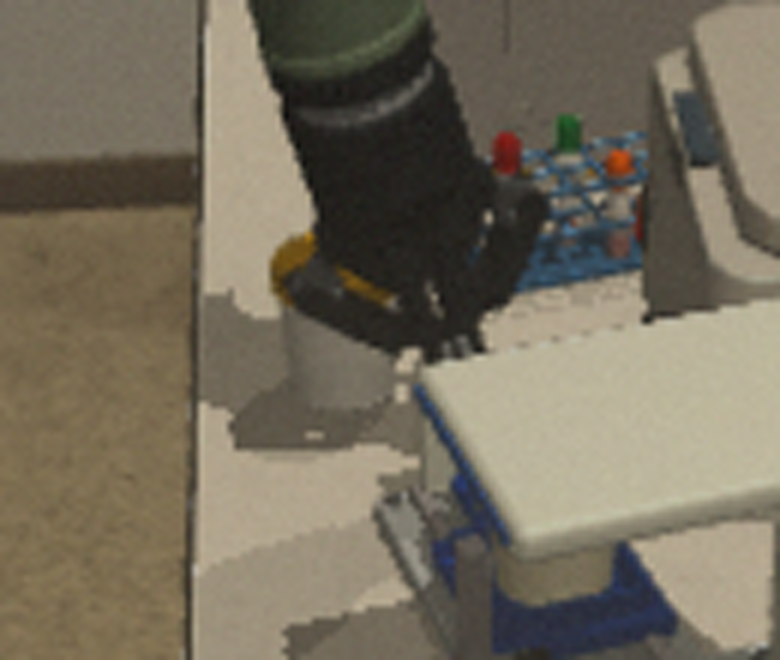

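The fingers are left of the tab, the yellow cup is untouched and the cup stands in the nest. Pushing with a single steady line that decelerates near home.

Run:
```python
from h import *
w0=readout.get_wrist_force()
r=manip.move_straight(D((.004,.080,.045)),v=.035,max_force=12)
p=readout.get_position(); print(r,readout.get_clock(),R2.T@(p[:2]-o2),p[2],readout.get_wrist_force()-w0)
for n in("scene","top"): cv2.imwrite(f"pics/{n}12.png",vision.get_image(n))
crop(cv2.imread("pics/top12.png"),260,165,150,110,5,"pics/t12.png")
crop(cv2.imread("pics/scene12.png"),250,220,100,100,7,"pics/s12.png")
```

```text
True 30.3667 [0.00347729 0.08584694] 0.04468816916728752 [ 0.79788154  0.19958583 -1.10593364]
```

View pics/t12.png

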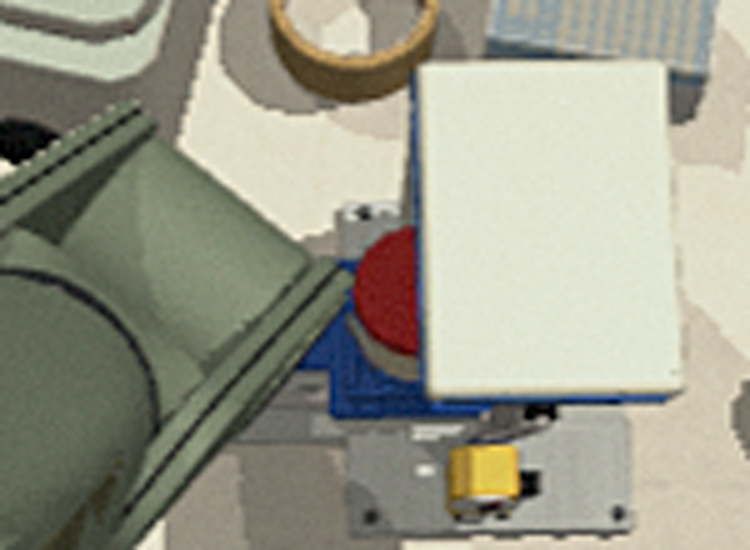

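View pics/s12.png

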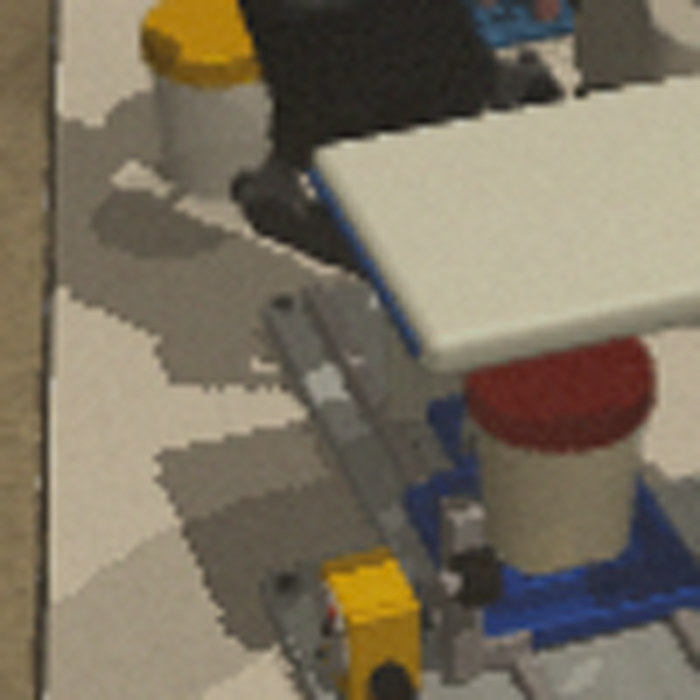

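Run:
```python
from h import *
S=.1;ny=.075-S;N=D((0,ny,0))
def cyl(a): return [D((-.0445,-.057-.042*np.sin(a)+.009*np.cos(t),.037+.042*np.cos(a)+.009*np.sin(t))) for t in np.linspace(0,6.28,30)]
draw(cv2.imread("pics/scene12.png"),"scene",(290,255,60,60,11),[circ(N[0],N[1],.0325,.102),[D(q) for q in box(-.05,ny-.043,.012,.014,.087)],cyl(.7)],"pics/s12b.png")
draw(cv2.imread("pics/top12.png"),"top",(300,200,60,60,11),[circ(N[0],N[1],.0325,.102),[D(q) for q in box(0,ny,.06,.06,.038)]],"pics/t12b.png")
```

```text
(no output)
```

View pics/s12b.png

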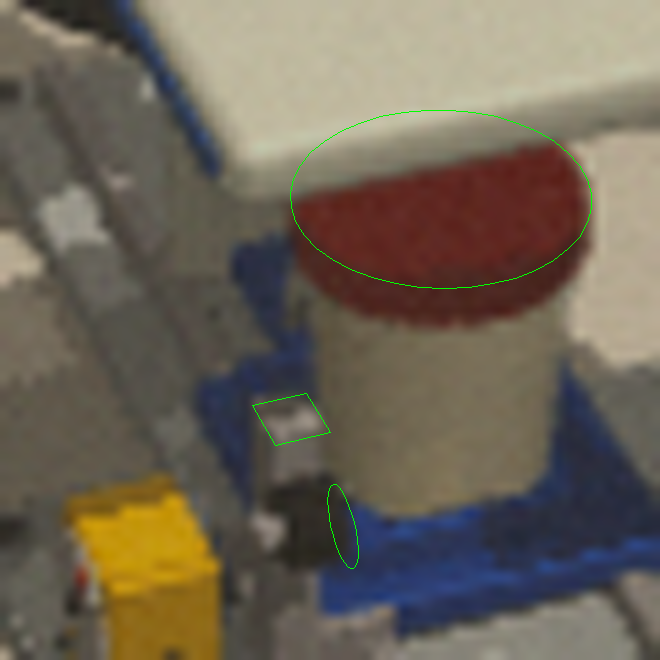

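View pics/t12b.png

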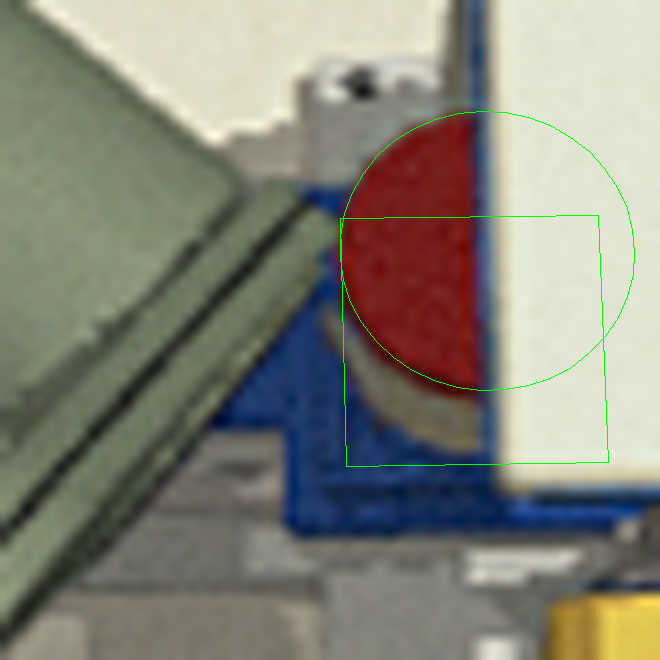

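The lid, cam and roller match the overlay for travel 0.100 within about 1 mm. One gentle re-press will confirm the stop, then I'll back off.

Run:
```python
from h import *
w0=readout.get_wrist_force();p0=readout.get_position()
for k in range(1,7):
    r=manip.move_straight(D((.004,.0858-.0012*k,.045)),v=.012,max_force=10)
    p=readout.get_position();print(r,(R2.T@(p[:2]-o2))[1].round(5),(readout.get_wrist_force()-w0).round(2))
    if r or (readout.get_wrist_force()-w0)[1]>10: break
cv2.imwrite("pics/scene13.png",vision.get_image("scene"))
manip.move_straight(D((.004,.125,.045)),v=.06)
manip.move_straight(D((.004,.125,.20)),v=.15)
manip.move_straight([.33,-.06,.25],v=.2)
manip.dwell(.3);print(readout.get_clock())
for n in("scene","top"): cv2.imwrite(f"pics/{n}14.png",vision.get_image(n))
S=.1;ny=.075-S;N=D((0,ny,0))
draw(cv2.imread("pics/scene14.png"),"scene",(290,255,60,60,11),[circ(N[0],N[1],.0325,.102),[D(q) for q in box(-.05,ny-.043,.012,.014,.087)]],"pics/s14.png")
draw(cv2.imread("pics/top14.png"),"top",(285,180,110,90,7),[circ(N[0],N[1],.0325,.102),[D(q) for q in box(0,ny+.094,.06,.01,.069)]],"pics/t14.png")
```

```text
False 0.08583 [-0.33  5.41  0.76]
False 0.08578 [ 0.87 12.68  1.89]
34.4
```

View pics/s14.png

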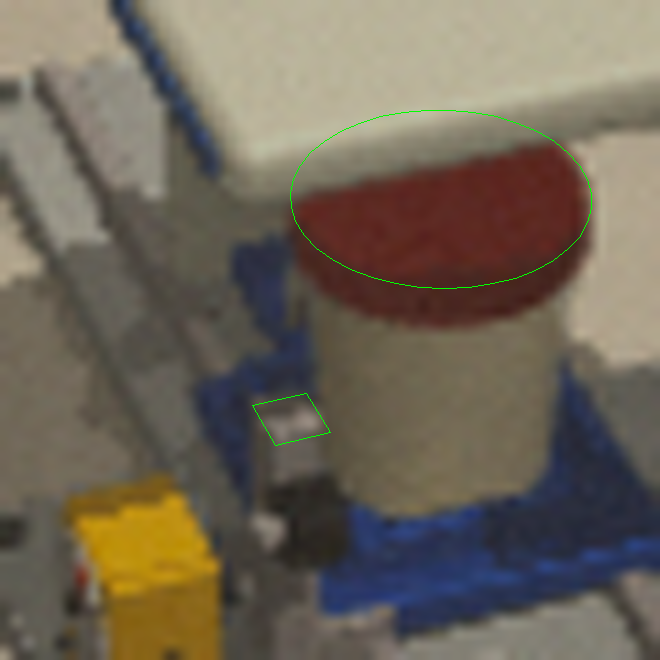

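View pics/t14.png

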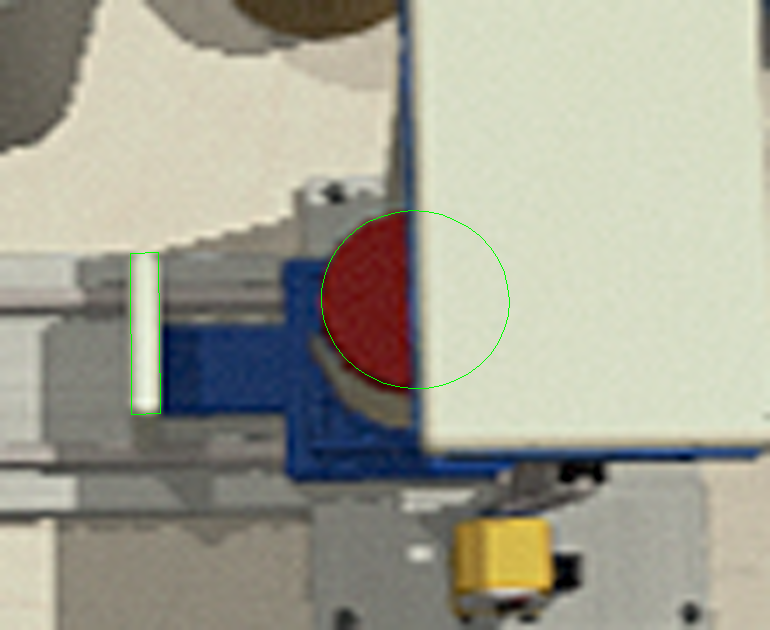

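View pics/top14.png

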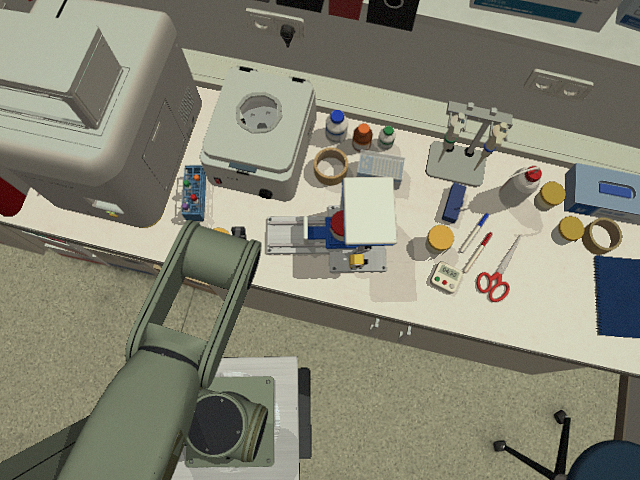

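The tab sits exactly on the 0.100 overlay, and the re-press met a rigid stop (12.7 N with no movement). The arm is held over by the cam. I'll check the yellow cups, then hand in.

Run:
```python
from h import *
im=cv2.imread("pics/scene14.png");m=cv2.inRange(cv2.cvtColor(im,cv2.COLOR_BGR2HSV),(14,130,100),(30,255,255))
k,l,st,c=cv2.connectedComponentsWithStats(m)
print([(c[i].round(1).tolist(),int(st[i,4])) for i in range(1,k) if st[i,4]>100])
print(readout.get_wrist_force()); order.sign_off()
```

```text
[([281.0, 224.6], 255), ([398.1, 272.8], 108), ([303.2, 307.2], 193), ([358.8, 356.2], 701), ([501.4, 464.5], 1015)]
[0.49885483 0.27806713 0.50329284]
the job is handed in; nothing more can be done
```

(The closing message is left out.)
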